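# Trim the load on a sprung test table

### The job

Bring the load on the sprung pan to its target: slide ballast plates from the ledge onto the pan, or off the pan's far side down into the grey tray, until the pointer comes to rest between the two prongs of the marker on the dial. Every plate must finish lying flat and wholly on the pan, on the ledge or in the tray. Slide the plates, do not lift them; do not shift the marker, and leave the jar on the ledge and the other things on the bench where they are.

Things in the scene. Friction and masses are not known exactly. Their poses are not given: they have to be found in the camera images.
- rig: the fixed load rig, 560 mm long (its y), turned up to 0.15 rad from the world axes. Origin on the table under the pan's middle line; x away from the robot, y along the slide from tray to ledge, z up. Three lanes run along y at x=-84, 0, +84 mm: one plate starts on the pan in the middle lane (centre about y=-20 mm), two on the ledge in the outer lanes (y=150 to 200); which is where varies
- ledge_mid (a point): centre of the top of the LEDGE, at rig (0, 194.5, 60) mm: a flat aluminium deck, top at z=60 mm, from y=+87 to +302 mm, x from -135 to +135, no rims; the pan begins 5 mm beyond its edge
- tray_mid (a point): centre of the floor of the grey TRAY beyond the pan's -y side, at rig (0, -165.5, 30) mm: floor top at z=30 mm from y=-87 to -244 mm, x from -139 to +139, end wall at y=-244 to -250 (top at z=55 mm), side rims to z=46 mm
- dial_pivot (a point): the pointer's pivot on the white DIAL face, at rig (150, 0, 60) mm. The dial housing fills x=140 to 270, y from -115 to 115, up to z=60 mm; pointer and marker on it reach z=76 mm
- pan_top (a point): point on top of the steel PAN at rig x=y=0. Pan: y from -82 to +82 mm, x from -205 to +125, no rims; beyond x=-130 it carries a bolted-on round sensor head 50 mm tall. Sinks on springs, 1.64 mm per 200 g, at most 24 mm from z=60 mm; settles in 0.3 s. Weight of pan and head is unknown and varies
- pointer (a joint): angle (rad) of the dial's black pointer, 0 with the pan at its upper stop (z=60 mm; the springs are preloaded and the empty pan only just leaves it), growing clockwise seen from above as the pan sinks: 100 rad per metre of pan travel, that is 0.164 rad for each 200 g on the pan
- marker (a joint): angle (rad) at which the target marker has been set, on the same scale as the pointer: the pointer is dead on target when both angles are equal, and lies between the prongs within about 0.1 rad of that. Stiff to turn; must not be moved
- pointer_tip (a point): point on the pointer 85 mm from its pivot (pivot at rig x=150, y=0), near its tip
- marker_gap (a point): the middle of the gap, 19 mm wide, between the two upright prongs of the steel marker fork, 85 mm from the same pivot
- plate_thin: bare aluminium ballast plate, a rectangular slab 68 mm (its x) x 100 mm (its y) x 10 mm thick, 200 g; origin at the centre of its underside, z up. Starts flat on the ledge or on the pan, its y within 0.12 rad of the rig's y
- plate_mid: bare aluminium ballast plate, a rectangular slab 68 mm (its x) x 100 mm (its y) x 20 mm thick, 400 g; origin at the centre of its underside, z up. Starts flat on the ledge or on the pan, its y within 0.12 rad of the rig's y
- plate_thick: bare aluminium ballast plate, a rectangular slab 68 mm (its x) x 100 mm (its y) x 40 mm thick, 800 g; origin at the centre of its underside, z up. Starts flat on the ledge or on the pan, its y within 0.12 rad of the rig's y
- jar: Bystander, to be left where it stands: small amber glass jar with white cap, 48 mm diameter, 62 mm tall, standing on the ledge between the two plates, in the middle lane; origin at the centre of its underside
- flask: Bystander, to be left where it stands: black flask, 72 mm diameter, 200 mm tall, on the table beyond the ledge's end; origin at the centre of its underside
- tape: Bystander, to be left where it stands: roll of grey tape lying flat, 90 mm diameter, 25 mm high; origin at the centre of its underside
- driver: Bystander, to be left where it stands: screwdriver, 190 mm long, lying along its x on the table; origin under its middle
- board: Bystander, to be left where it stands: green circuit board upright in a black foot, 90 mm wide, 110 mm tall; origin at the centre of its underside
Mind the look-alikes: they are no part of the job. Leave any brown or yellow look-alike of the plate_thick alone. What is shaped like the plate_mid but yellow is not meant.

How it is judged:
By the outcome, as a careful person would: the job done as asked, in the order asked, and still so for the second after the job is handed in, with the robot touching nothing.
It also fails if it takes over 58 s, if anything falls off the work surface, if the arm or the gripper's body presses on something with over 40 N, if the wrist force passes 120 N, or if a joint passes its speed limit or range.

### The arm

A 6-joint arm with a two-finger parallel gripper is mounted at the origin on the work surface. World frame = base frame: x ahead of the robot, y to its left, z up, the work surface at z = 0. Lengths are in mm, angles in rad, forces in N, time in s.
With the tool pointing down it reaches from about 350 to 975 mm from the base axis. Payload 7.1 kg.
Tool frame: the origin (TCP) lies at the very end of the fingers, on their centre line; the grasp point (between the pads) lies 19 mm behind it (ctrl.pinch_z is the distance from the TCP to the grasp point, in mm); z points along the fingers, y is the direction in which the jaws open and shut (so a half turn about z gives the same grasp; the last joint's range is limited). The gripper opens to 88 mm and grips with 3 to 60 N. Pads are 20 mm wide; open, the fingers measure 115 mm over their backs; the gripper's body (75 mm by 178 mm) begins 61 mm behind the grasp point.
Start: joints at [-1.349, 0.423, 1.63, -0, 1.089, -0.019], TCP at [149.069, -606.946, 222.675] pointing down, gripper open.
Joint ranges: [-3, 3], [-0.9, 2.11], [0.09, 2.58], [-1.31, 4.45], [0.11, 2.69], [-2.54, 2.54]. Speed limits (rad/s): [2.39, 2.39, 3.01, 3.14, 3.14, 3.14].

### API

Orientations are given as a rotation vector (axis times angle).
In Python, from workcell import ctrl gives the robot as it stands.
- The arm moves only by the shell command python3 -m inch 'ROWS' [OPENING]. ROWS is JSON, a list of rows, each an object with "xyz": the shift along the tool's x, y, z in cm, a list of three; "spin": the turn about the tool's z in degrees. A call has 1 to 20 rows; each row is the pose to reach, as a shift and turn from the pose measured when the call began, along the tool's axes at that moment; what a row does not reach only later rows make up. A row lasts 1/10 s, in which the tool goes at most 50 mm and 8.59 degrees, less where a joint would pass 70% of its speed; a pose out of reach is approached as far as the arm can. A call with a gripper value outside its range is refused whole. OPENING is the closure, from 0 (fully open) to 1 (shut), set as the call begins (- or left out, the last holds). The fingers move at their own pace and stop on an object; the grip force is fixed at half the most. Time passes only in rows, so rows that repeat a pose let the fingers close. It gives the time, the measured TCP pose, the force and the opening at its end, in the units of the state.
- ctrl.get_obs(): the state, without advancing time (a new reading comes with each control period).
- ctrl.get_image(name): name is "side" or "top" or "wrist"; returns the picture (384x512x3 uint8, red, green, blue); there is no depth.
- ctrl.camera_info(name): a dict with "camera_matrix" (3x3 intrinsics, pixels), "R" (3x3) and "t" (3): a world point X has camera coordinates R X + t; the wrist camera has in their place "hand_eye" (4x4, takes a point from camera to tool coordinates, whose origin is the TCP and whose axes are the flange's). Camera axes: x right, y down, z forward; pixel columns grow to the right and rows downward; lengths in mm; the calibration is good to about 2 mm. A picture is of the moment at which its call begins: read the wrist's pose just before it. camera_info takes no time and is no camera call.
- ctrl.close_job(): hands the job in, once; it reports no verdict.
The state is a dict: "t": time; "qpos": joint angles; "qvel": joint speeds; "joint_torque": joint torques, N m; "ee_pos": TCP position; "orientation": TCP orientation; "ft_force": force on the tool from outside, world axes, zero at the start; "moment": the same for the moment, N m; "width": finger opening in mm.
Only numpy, scipy, OpenCV 4.12 (cv2) and the standard library are available. Lean on these libraries where they do the work, as an engineer would, in place of code of your own. Each camera call takes 0.05 s, during which the arm holds its last target. There are 200 camera calls.

## Working session

There is one attempt and no reset: what is moved stays moved. The work goes in short steps, Python scripts to look and compute and a shell command to move; the robot and the scene stay as the last step left them, time stands still between calls to the robot, and variables do not carry over. Pictures are saved under pics/ and viewed, about 8 in all and at most 12, crops included, and the job is handed in when it is done.

```bash
mkdir -p pics; python3 - <<'E'
from workcell import ctrl
import cv2,numpy as np
for n in("top","side"):
    im=ctrl.get_image(n);cv2.imwrite(f"pics/{n}0.png",im[:,:,::-1]);i=ctrl.camera_info(n)
    print(n,np.round(np.array(i["camera_matrix"]),1).tolist(),np.round(i["R"],3).tolist(),np.round(i["t"],1))
print(ctrl.get_obs())
print(ctrl.camera_info("wrist"))
E
```

```text
top [[497.3, 0.0, 255.2], [0.0, 497.3, 180.3], [0.0, 0.0, 1.0]] [[0.014, -1.0, -0.004], [-0.996, -0.013, -0.085], [0.085, 0.005, -0.996]] [  20.6  556.7 1797.9]
side [[358.8, 0.0, 256.5], [0.0, 358.8, 192.8], [0.0, 0.0, 1.0]] [[-0.888, -0.46, -0.0], [-0.291, 0.562, -0.774], [0.356, -0.688, -0.633]] [ 519.6  206.1 1082.8]
{'t': 0.1, 'qpos': array([-1.34901847e+00,  4.23739269e-01,  1.63059839e+00, -1.46809781e-05,
        1.08860222e+00, -1.90018731e-02]), 'qvel': array([ 0.00047783, -0.00062785, -0.00371354, -0.00015735,  0.00107684,
        0.00123459]), 'joint_torque': array([ 1.13487893e-04, -5.45615423e+01, -2.74326074e+01,  6.44478248e-02,
        1.88447151e-02, -2.76225455e-05]), 'ee_pos': array([ 148.94828926, -606.48149169,  222.00110487]), 'orientation': array([-3.11752286e+00, -3.77152758e-01,  2.34410956e-04]), 'ft_force': array([ 0.0191399 ,  0.64554408, -0.67116351]), 'moment': array([ 0.01471976, -0.03898953, -0.05509528]), 'width': 87.72566662719508}
{'camera_matrix': array([[315.65250045,   0.        , 252.3733954 ],
       [  0.        , 315.65250045, 189.61877061],
       [  0.        ,   0.        ,   1.        ]]), 'hand_eye': array([[-1.02396873e-03, -9.64546153e-01, -2.63912239e-01,
         7.23162615e+01],
       [ 9.99999407e-01, -8.90065992e-04, -6.26944756e-04,
        -6.75592708e-02],
       [ 3.69817843e-04, -2.63912724e-01,  9.64546493e-01,
        -1.60985471e+02],
       [ 0.00000000e+00,  0.00000000e+00,  0.00000000e+00,
         1.00000000e+00]])}
```

View pics/top0.png

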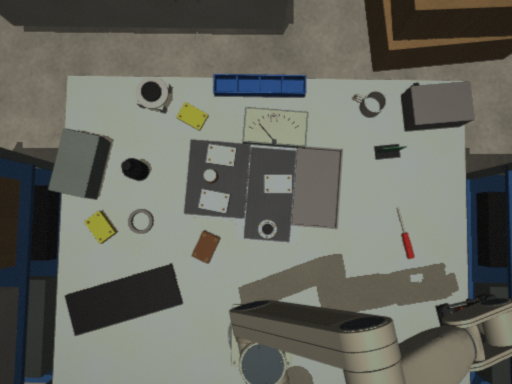

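View pics/side0.png

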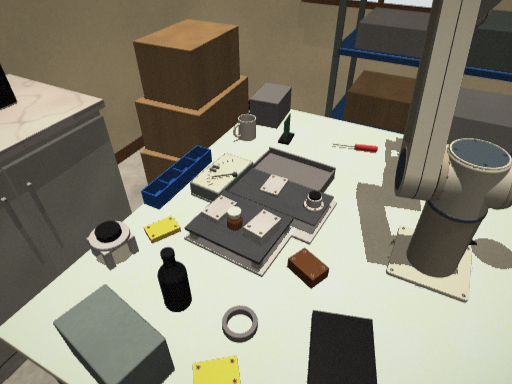

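The top view shows three grey plates: pan (278,184), ledge far lane (221,154) and ledge near lane (214,200). The jar is at (210,175) and the dial at (275,126). Possible look-alikes are the yellow slabs at (193,116) and (100,227) and the brown block at (206,246); none is on the rig, so I'll leave them. Next is a close crop to check plate thickness and the dial.

```bash
python3 - <<'E'
import cv2,numpy as np
a=cv2.imread("pics/top0.png")[95:250,175:350];b=cv2.imread("pics/side0.png")[140:275,180:345]
a=cv2.resize(a,(700,620),interpolation=cv2.INTER_CUBIC)[:580];b=cv2.resize(b,(660,540),interpolation=cv2.INTER_CUBIC)
cv2.imwrite("pics/a.png",a);cv2.imwrite("pics/b.png",b)
E
```

```text
(no output)
```

View pics/a.png

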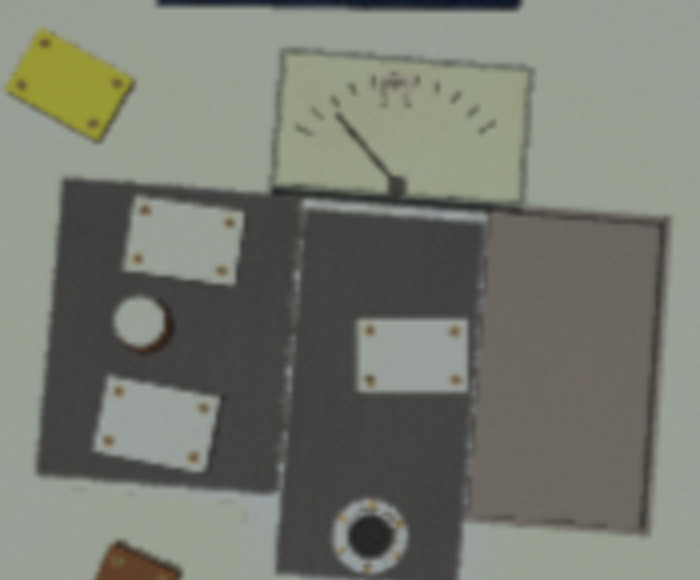

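View pics/b.png

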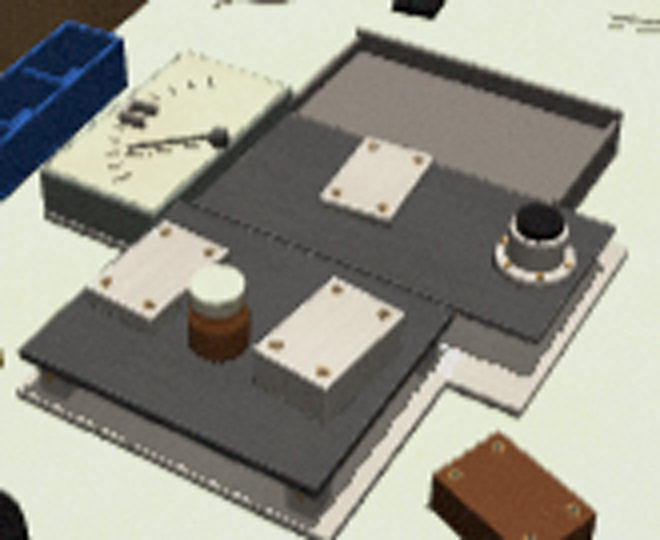

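```bash
cat > h.py <<'E'
import numpy as np
from workcell import ctrl
from scipy.spatial.transform import Rotation as Ro
def ray(name,uv,z,obs=None):
    i=ctrl.camera_info(name);K=np.array(i["camera_matrix"])
    d=np.linalg.inv(K)@np.c_[np.atleast_2d(uv),np.ones(len(np.atleast_2d(uv)))].T
    if name=="wrist":
        H=np.array(i["hand_eye"]);R=Ro.from_rotvec(obs["orientation"]).as_matrix()
        D=(R@H[:3,:3]@d).T;C=R@H[:3,3]+obs["ee_pos"]
    else:
        R=np.array(i["R"]);D=(R.T@d).T;C=-R.T@np.array(i["t"])
    return C+D*((np.atleast_1d(z)-C[2])/D[:,2])[:,None]
def fit(rig,w): # 2D rigid
    a,b=rig.mean(0),w.mean(0);r,q=rig-a,w-b
    th=np.arctan2((r[:,0]*q[:,1]-r[:,1]*q[:,0]).sum(),(r*q).sum())
    R=np.array([[np.cos(th),-np.sin(th)],[np.sin(th),np.cos(th)]])
    return th,R,b-R@a
E
python3 - <<'E'
from h import *
f=lambda p:np.array(p)/4.+[175,95]-.4
c=[(63,180),(37,473),(668,218),(648,532),(278,492)]
w=ray("top",f(c),np.array([60,60,55,55,60]))[:,:2]
g=np.array([[135,302],[-135,302],[139,-250],[-139,-250],[-135,87.]])
th,R,t=fit(g,w);print(th,t,(g@R.T+t-w).round(1).tolist())
inv=lambda p:(p-t)@R
for n,q,z in(("thick",[(108,377),(220,396),(206,472),(93,450)],100),("mid",[(134,196),(245,211),(235,285),(123,270)],80),("thin",[(357,318),(467,318),(468,392),(357,393)],69),("jar",[(139,322)],122),("piv,tip,mark",[(397,187),(335,115),(384,92),(405,90)],70)):
    p=ray("top",f(q),z)[:,:2];r=inv(p);print(n,p.mean(0).round(1),"rig",r.mean(0).round(1),r.round().tolist())
    if len(q)==4 and z!=70: 
        e=(r[0]+r[3]-r[1]-r[2]);print(" len",np.linalg.norm(e)/2,"yaw",np.arctan2(-e[0],e[1]))
    if z==70:
        v=r[1:]-[150,0];print(np.arctan2(-v[:,1],v[:,0]))
E
```

```text
-0.06445376990609114 [546.45026029 -26.91648757] [[2.7, 1.0], [-2.0, 1.8], [-2.1, -2.6], [3.4, -2.8], [-1.9, 2.7]]
thick [477.  171.9] rig [-82.1 193.9] [[-45.0, 240.0], [-54.0, 141.0], [-121.0, 147.0], [-109.0, 247.0]]
 len 100.15690688851562 yaw -0.10188404432768026
mid [641.5 152.5] rig [ 83.3 185.2] [[120.0, 233.0], [114.0, 133.0], [47.0, 137.0], [53.0, 237.0]]
 len 100.42110574402884 yaw -0.05690928656028715
thin [542.5 -52.2] rig [ -2.3 -25.5] [[27.0, 26.0], [35.0, -72.0], [-31.0, -77.0], [-40.0, 21.0]]
 len 98.58445139885062 yaw 0.08246632945722333
jar [564.  187.2] rig [  3.7 214.8] [[4.0, 215.0]]
piv,tip,mark [753.8 -21.2] rig [206.5  19. ] [[148.0, -1.0], [209.0, 60.0], [233.0, 18.0], [236.0, -1.0]]
[-0.79672713 -0.20937426  0.01249721]
```

```bash
cat >> h.py <<'E'
TH=-0.06445;RG=np.array([[np.cos(TH),-np.sin(TH)],[np.sin(TH),np.cos(TH)]]);T0=np.array([546.45,-26.9])
def go(x,y,z,o=None): # rig target -> tool shift cm, spin deg
    o=o or ctrl.get_obs();R=Ro.from_rotvec(o["orientation"]).as_matrix()
    w=np.r_[RG@[x,y]+T0,z];s=R.T@(w-o["ee_pos"])/10
    yaw=np.arctan2(R[1,0],R[0,0]);d=(TH+np.pi/2-yaw)
    print((x,y,z),"world",w.round(),"xyz",s.round(2),"spin",round(-np.degrees(d),1),"tilt",R[:,2].round(3))
def rigof(p): return (np.asarray(p)[...,:2]-T0)@RG
E
python3 - <<'E'
from h import *
go(100,-25,300)
E
```

```text
(100, -25, 300) world [645. -58. 300.] xyz [ 61.21 -41.43  -7.74] spin -72.5 tilt [-0.     0.001 -1.   ]
```

```bash
python3 -m inch '[{"xyz":[20,-35,-7.7],"spin":-40},{"xyz":[20,-35,-7.7],"spin":-40},{"xyz":[20,-35,-7.7],"spin":-40},{"xyz":[20,-35,-7.7],"spin":-40},{"xyz":[20,-35,-7.7],"spin":-40},{"xyz":[61.2,-41.4,-7.7],"spin":-72.5},{"xyz":[61.2,-41.4,-7.7],"spin":-72.5},{"xyz":[61.2,-41.4,-7.7],"spin":-72.5},{"xyz":[61.2,-41.4,-7.7],"spin":-72.5},{"xyz":[61.2,-41.4,-7.7],"spin":-72.5},{"xyz":[61.2,-41.4,-7.7],"spin":-72.5},{"xyz":[61.2,-41.4,-7.7],"spin":-72.5},{"xyz":[61.2,-41.4,-7.7],"spin":-72.5},{"xyz":[61.2,-41.4,-7.7],"spin":-72.5},{"xyz":[61.2,-41.4,-7.7],"spin":-72.5},{"xyz":[61.2,-41.4,-7.7],"spin":-72.5},{"xyz":[61.2,-41.4,-7.7],"spin":-72.5},{"xyz":[61.2,-41.4,-7.7],"spin":-72.5},{"xyz":[61.2,-41.4,-7.7],"spin":-72.5},{"xyz":[61.2,-41.4,-7.7],"spin":-72.5}]' 0.5
python3 - <<'E'
from h import *
import cv2
o=ctrl.get_obs();im=ctrl.get_image("wrist");cv2.imwrite("pics/w1.png",im[:,:,::-1])
print(o["ee_pos"],o["width"]);np.save("w1.npy",np.r_[o["ee_pos"],o["orientation"]])
E
```

```text
t: 2.1
ee_pos: [643.6, -59.5, 299.6]
orientation: [-2.292, -2.146, -0.0]
ft_force: [-0.2, -0.1, 0.4]
width: 43.8
[643.63025041 -59.49338661 299.61537066] 43.820067151939554
```

View pics/w1.png

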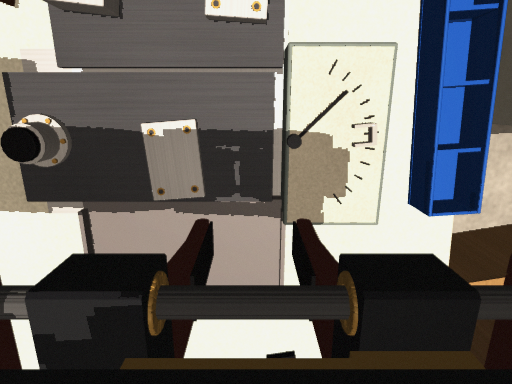

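The wrist view shows the pivot at (293,141), the pointer tip at (348,91) and the marker fork around (363,135).

```bash
python3 - <<'E'
import cv2
cv2.imwrite("pics/w1c.png",cv2.resize(cv2.imread("pics/w1.png")[70:170,280:400],(720,600),interpolation=cv2.INTER_CUBIC))
E
```

```text
(no output)
```

View pics/w1c.png

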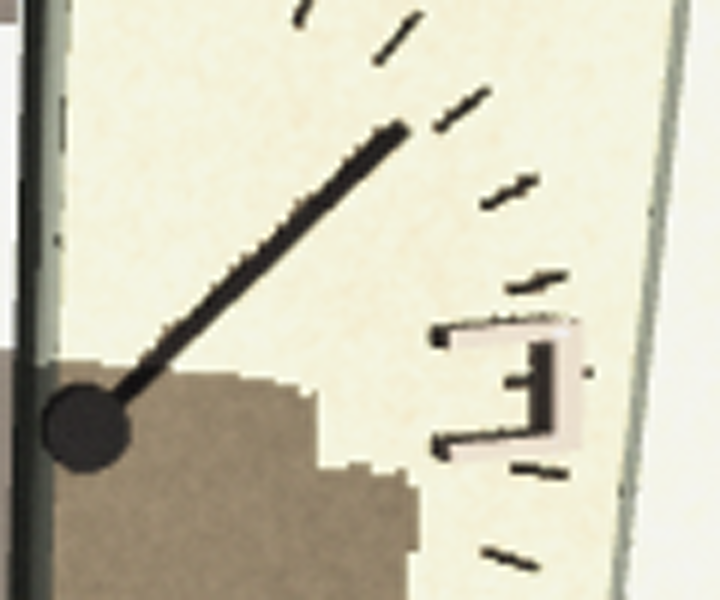

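The marker minus pointer angle is about 0.657 rad, which is exactly one thick plate (800 g = 0.656). So I push only the thick plate onto the pan and leave the thin one there.

```bash
python3 - <<'E'
from h import *
go(-82,276,300);go(-82,276,76)
E
```

```text
(-82, 276, 300) world [482. 254. 300.] xyz [ 3.020e+01 -1.817e+01  2.000e-02] spin -0.1 tilt [-0.     0.001 -1.   ]
(-82, 276, 76) world [482. 254.  76.] xyz [ 30.17 -18.16  22.42] spin -0.1 tilt [-0.     0.001 -1.   ]
```

```bash
python3 -m inch '[{"xyz":[30.2,-18.2,5],"spin":0},{"xyz":[30.2,-18.2,5],"spin":0},{"xyz":[30.2,-18.2,5],"spin":0},{"xyz":[30.2,-18.2,5],"spin":0},{"xyz":[30.2,-18.2,5],"spin":0},{"xyz":[30.2,-18.2,5],"spin":0},{"xyz":[30.2,-18.2,5],"spin":0},{"xyz":[30.2,-18.2,5],"spin":0},{"xyz":[30.2,-18.2,5],"spin":0},{"xyz":[30.2,-18.2,10],"spin":0},{"xyz":[30.2,-18.2,13],"spin":0},{"xyz":[30.2,-18.2,16],"spin":0},{"xyz":[30.2,-18.2,16],"spin":0}]' 0.5
python3 - <<'E'
from h import *
import cv2
o=ctrl.get_obs();im=ctrl.get_image("wrist");cv2.imwrite("pics/w2.png",im[:,:,::-1])
print(o["width"],rigof(o["ee_pos"]));go(-82,276,76);go(-82,225,76);go(-82,61,76)
E
```

```text
t: 3.45
ee_pos: [480.7, 251.1, 137.2]
orientation: [-2.294, -2.142, 0.009]
ft_force: [0.8, 0.3, 0.1]
width: 43.7
43.722040079432524 [-83.56464013 273.14665613]
(-82, 276, 76) world [482. 254.  76.] xyz [0.19 0.05 6.33] spin -0.2 tilt [-0.003 -0.    -1.   ]
(-82, 225, 76) world [479. 203.  76.] xyz [-4.91  0.07  6.33] spin -0.2 tilt [-0.003 -0.    -1.   ]
(-82, 61, 76) world [469.  39.  76.] xyz [-21.31   0.13   6.34] spin -0.2 tilt [-0.003 -0.    -1.   ]
```

View pics/w2.png

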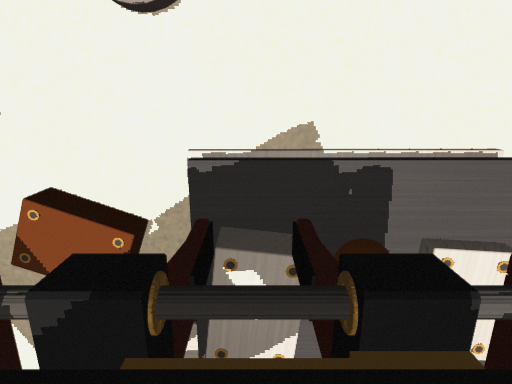

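```bash
python3 - <<'E'
from h import *
o=ctrl.get_obs()
print(rigof(ray("wrist",[(217,227),(293,234)],60,o)).round(),rigof(ray("wrist",[(213,247),(300,254)],100,o)).round(), rigof(ray("wrist",[(187,158)],60,o)))
E
```

```text
[[-111.  249.]
 [ -49.  243.]] [[-110.  250.]
 [ -49.  245.]] [[-132.52874666  305.96819822]]
```

```bash
python3 -m inch '[{"xyz":[0.2,0.1,3],"spin":0},{"xyz":[0.2,0.1,6.1],"spin":0},{"xyz":[0.2,0.1,6.1],"spin":0},{"xyz":[-1,0.1,6.1],"spin":0},{"xyz":[-2,0.1,6.1],"spin":0},{"xyz":[-3,0.1,6.1],"spin":0},{"xyz":[-4.5,0.1,6.1],"spin":0},{"xyz":[-6,0.1,6.1],"spin":0},{"xyz":[-7.5,0.1,6.1],"spin":0},{"xyz":[-9,0.1,6.1],"spin":0},{"xyz":[-10,0.1,6.1],"spin":0}]' 0.5
python3 - <<'E'
from h import *
import cv2
o=ctrl.get_obs();cv2.imwrite("pics/s3.png",cv2.resize(ctrl.get_image("side")[120:290,170:350,::-1],(635,600),interpolation=cv2.INTER_CUBIC))
print(o["ft_force"],rigof(o["ee_pos"]));go(-82,61,76)
E
```

```text
t: 4.6
ee_pos: [477.5, 151.6, 80.2]
orientation: [-2.297, -2.143, -0.002]
ft_force: [0.9, 6.5, 3.9]
width: 43.8
[0.87909247 6.51419063 3.93163769] [-80.32286919 173.69940276]
(-82, 61, 76) world [469.  39.  76.] xyz [-11.14  -0.06   0.39] spin -0.3 tilt [-0.001  0.    -1.   ]
```

View pics/s3.png

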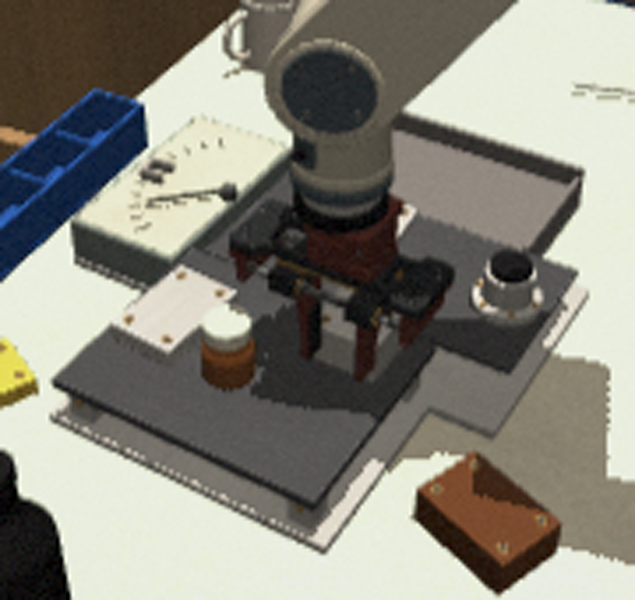

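The plate is moving ahead of both fingers, clear of the jar. I'll carry on pushing.

```bash
python3 -m inch '[{"xyz":[-1,0,0.3],"spin":0},{"xyz":[-2,0,0.3],"spin":0},{"xyz":[-3,0,0.3],"spin":0},{"xyz":[-4,0,0.3],"spin":0},{"xyz":[-5,0,0.3],"spin":0},{"xyz":[-6,0,0.3],"spin":0},{"xyz":[-7,0,0.3],"spin":0},{"xyz":[-8,0,0.3],"spin":0},{"xyz":[-9,0,0.3],"spin":0},{"xyz":[-9.7,0,0.3],"spin":0},{"xyz":[-10.4,0,0.3],"spin":0},{"xyz":[-11,0,0.3],"spin":0},{"xyz":[-11,0,0.3],"spin":0},{"xyz":[-10,0,0.3],"spin":0},{"xyz":[-9,0,-2],"spin":0},{"xyz":[-5,0,-6],"spin":0},{"xyz":[0,0,-11],"spin":0},{"xyz":[5,0,-15],"spin":0},{"xyz":[5,0,-15],"spin":0}]' 0.5
python3 - <<'E'
from h import *
import cv2
o=ctrl.get_obs();im=ctrl.get_image("wrist");cv2.imwrite("pics/w4.png",im[:,:,::-1])
cv2.imwrite("pics/t4.png",ctrl.get_image("top")[:,:,::-1])
print(o["ft_force"],rigof(o["ee_pos"]));go(100,-25,300)
a=cv2.imread("pics/t4.png")[95:250,175:350];cv2.imwrite("pics/t4c.png",cv2.resize(a,(700,620),interpolation=cv2.INTER_CUBIC)[:590])
E
```

```text
t: 6.55
ee_pos: [480.5, 202.9, 232.2]
orientation: [2.295, 2.144, 0.003]
ft_force: [1.1, 0.3, 0.8]
width: 44.0
[1.05542417 0.34817241 0.79423757] [-80.6434542  225.08036408]
(100, -25, 300) world [645. -58. 300.] xyz [-25.18  17.92  -6.58] spin -0.0 tilt [ 0.007  0.004 -1.   ]
```

View pics/t4c.png

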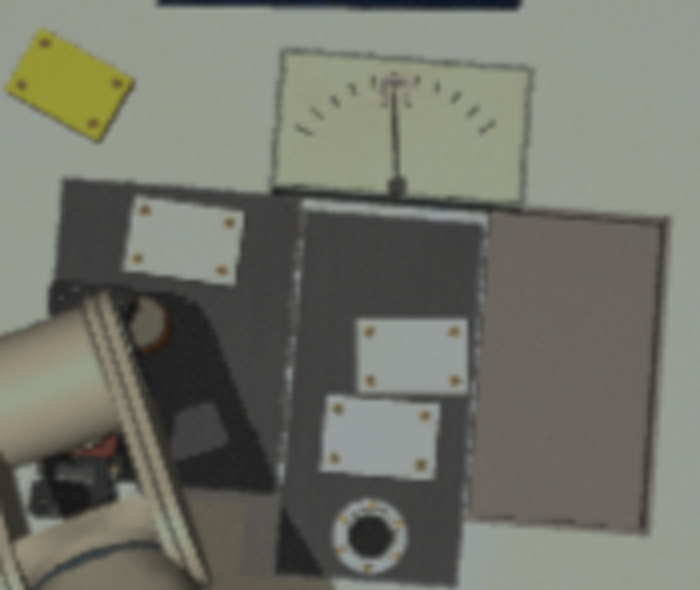

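The pointer is now up in the fork and the thick plate is on the pan. I'll take one close check from the wrist.

```bash
python3 -m inch '[{"xyz":[0,4,-6.5],"spin":0},{"xyz":[-25,18,-6.5],"spin":0},{"xyz":[-25,18,-6.5],"spin":0},{"xyz":[-25,18,-6.5],"spin":0},{"xyz":[-25,18,-6.5],"spin":0},{"xyz":[-25,18,-6.5],"spin":0},{"xyz":[-25,18,-6.5],"spin":0},{"xyz":[-25,18,-6.5],"spin":0},{"xyz":[-25,18,-6.5],"spin":0},{"xyz":[-25,18,-6.5],"spin":0},{"xyz":[-25,18,-6.5],"spin":0}]'
python3 - <<'E'
from h import *
import cv2
im=ctrl.get_image("wrist")[:,:,::-1]
cv2.imwrite("pics/w5.png",cv2.resize(im[0:240,0:410],(800,468),interpolation=cv2.INTER_CUBIC))
E
```

```text
t: 7.75
ee_pos: [644.8, -55.1, 298.9]
orientation: [2.29, 2.149, 0.011]
ft_force: [-0.7, -0.3, 0.3]
width: 43.9
```

View pics/w5.png

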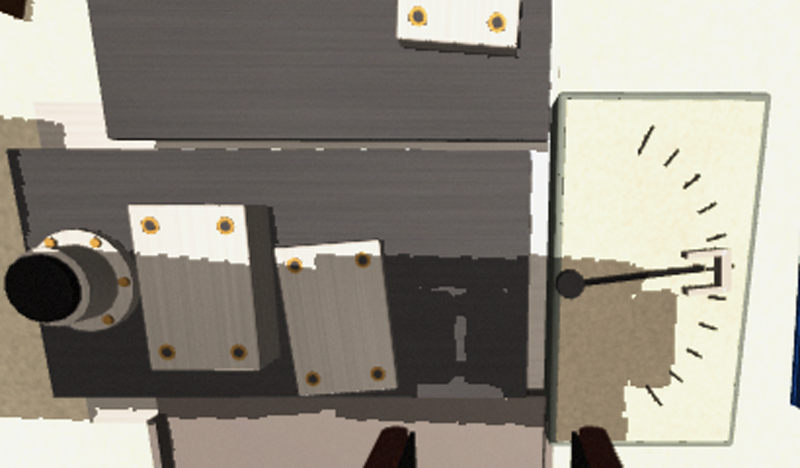

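```bash
python3 -c "
from workcell import ctrl
print(ctrl.close_job())"
```

```text
the job is handed in; nothing more can be done
None
```

I pushed the thick plate (800 g) along its lane from the ledge onto the pan, and the pointer now rests in the middle of the marker's fork. I handed the job in after about 8 s of robot time.

- **Choice of plate:** the close-up of the dial gave a pointer-to-marker gap of about 0.657 rad. One thick plate is worth 0.656 rad, so nothing else had to move. The first, coarser estimate from the top view was about 0.70 rad.
- **Plates:** in the last wrist picture the thick plate lies flat on the pan, clear of the thin plate and the sensor head. The thin plate is still on the pan, with roughly 4 mm to spare at its nearest corner by eye. The mid plate is on the ledge where it started.
- **Other things:** the marker looks unmoved. The jar was not touched as far as I could see, but the arm partly hid it in the last top view. It was out of frame in the final wrist picture, so I did not recheck its exact position.
- **Limits:** the highest wrist force I read was about 8 N, partway through the push. The arm was clear of everything at hand-in. No check failed.

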